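# Square a carved rosette block on its riser

## Robot

A 6-joint arm with a two-finger parallel gripper is mounted at the origin on the work surface. World frame = base frame: x ahead of the robot, y to its left, z up, the work surface at z = 0. Lengths are in m, angles in rad, forces in N, time in s.
With the tool pointing down it reaches from about 0.35 to 0.975 m from the base axis. Payload 4.9 kg.
Tool frame: the origin (TCP) lies midway between the tips of the shut fingers; the grasp point (between the pads) lies behind it (manip.tcp_to_grasp is the z of the grasp point in the tool frame, in m); z points along the fingers, y is the direction in which the jaws open and shut (so a half turn about z gives the same grasp; the last joint's range is limited). The gripper opens to 85 mm and grips with 20 to 120 N. Pads are 22 mm wide; open, the fingers measure 114 mm over their backs; the gripper's body (76 mm by 85 mm) begins 54 mm behind the grasp point. The pads swing forward as they close: fully open they stand 13 mm farther back than shut.
Start: joints at [1.17, 0.053, 1.613, -0, 1.476, -0.119], TCP at [0.174, 0.6, 0.231] pointing down, gripper open.
Joint ranges: [-3.01, 3.01], [-1.01, 2.22], [0.06, 2.58], [-1.02, 4.17], [0.09, 2.62], [-3.14, 3.14]. Speed limits (rad/s): [2.57, 2.57, 3.14, 3.14, 3.14, 3.14].

## Interface

Orientations are given as a unit quaternion [w, x, y, z].
In Python, from plant import status, vision, order, regions_of, manip gives the robot as it stands. The module is installed in compiled form; this text tells all that it offers.
- The arm moves only by the shell command python3 -m crank 'ROWS'. ROWS is JSON, one flat list of numbers, 5 for each row, row after row: the shift along the tool's x, y, z in mm, then the turn about the tool's z in degrees, then the opening in per cent of the stroke, from 0 (shut) to 100 (fully open). In form: [tx, ty, tz, yaw, fingers, tx, ty, tz, yaw, fingers, ...]. A call has exactly 10 rows; each row is the pose to reach, as a shift and turn from the pose commanded when the call began, along the tool's axes at that moment; what a row does not reach only later rows make up. A row lasts 1/10 s, in which the tool goes at most 50 mm and 8.59 degrees, less where a joint would pass 70% of its speed; a pose out of reach is approached as far as the arm can. A call with a gripper value outside its range is refused whole. The fingers move at their own pace and stop on an object; the grip force is fixed at half the most. Time passes only in rows, so rows that repeat a pose let the fingers close, or fill a call up. It gives the time, the measured TCP pose, the force and the opening at its end, in the units of the state.
- status.state(): the state, without advancing time (a new reading comes with each control period).
- vision.grab_frame(name): name is "side" or "top"; returns (picture, depth): 420x560x3 uint8, red, green, blue; 420x560 float32, m along the optical axis (not along the pixel's ray), 0 where there is no reading.
- vision.get_calibration(name): a dict with "camera_matrix" (3x3 intrinsics, pixels), "k1" (the pictures are not rectified: a ray, as slopes to the right and down, at radius r is drawn at 1 + k1 r^2 times it, then the intrinsics apply), "R" (3x3) and "t" (3): a world point X has camera coordinates R X + t. Camera axes: x right, y down, z forward; pixel columns grow to the right and rows downward; lengths in m; the calibration is good to about 2 mm. A picture is of the moment at which its call begins. get_calibration takes no time and is no camera call.
- order.job_done(): hands the job in, once; it reports no verdict.
Trained networks look in the newest picture that a camera, given by its name, has taken for a name from the list of things; names that differ only in an ending like _2 or _b are one class to them, and where a whole thing is asked for, a point or a joint stands for the part that bears it (a point fixed in the world has none). Each returns a list of dicts, best first, with "confidence" (0 to 1); they miss things now and then, are a little off and sometimes report something else, mostly with a low value. They report only what shows in the picture. A call takes as long as a camera call. They do not tell look-alikes from the thing itself.
- regions_of(camera, name): "region" (420x560 bool, what is visible of it) and "extent" ([centre column, centre row, width, height] in pixels, round what is visible of it).
The state is a dict: "time": time; "joint_pos": joint angles; "joint_vel": joint speeds; "joint_efforts": joint torques, N m; "tool_pos": TCP position; "tool_rot": TCP orientation; "contact_force": force on the tool from outside, world axes, zero at the start; "ft_torque": the same for the moment, N m; "gripper_width": opening from 0.0 (shut) to 1.0 (fully open).
Only numpy, scipy, OpenCV 4.12 (cv2) and the standard library are available. Lean on these libraries where they do the work, as an engineer would, in place of code of your own. Each camera call takes 0.05 s, during which the arm holds its last target. There are 200 camera calls.

## Task

The carved rosette block lies askew on the plywood riser and hangs over two neighbouring sides of it. Without lifting it, push it in with the fingertips from one overhanging side and then from the other, each time until you feel the fingertips bear lightly (a few newtons, never 25) on the riser's own side, so that the block ends flush with the riser all round, with no edge overhanging, ready for gluing. Then back away, and leave the chisel and the offcut beside it where they lie.

Things in the scene. Friction and masses are not known exactly. Their poses are not given: they have to be found in the camera images.
- riser: the platform: a square block of layered plywood, 100 x 100 mm and 60 mm high, screwed to the bench and rigid. Origin at the centre of its underside (on the bench); x and y are square to its upright sides, z up. It may stand at any yaw.
- riser_top (a point): centre of the riser's flat top, 60 mm over the bench, axes as the riser's. Fingertips reaching 10 to 15 mm below this height push the block's side first and then meet the riser's side in the same plane, where the resistance rises steeply (the riser does not give).
- rosette: square pale wood block, 100 x 100 x 22 mm, 0.17 to 0.34 kg, low carved rosette on top (14 mm higher, within 37 mm of the centre), loose on the riser's top. Origin at the centre of its underside, x and y square to its sides. Starts 12 to 20 mm off centre along both the riser's +x and +y, turned up to 0.1 rad, overhanging those two sides. Slides at 1 to 4 N.
- chisel: a chisel lying on the bench 140 to 155 mm from the riser's centre on its -y side, along it; 240 mm long, 28 mm high, origin on the bench where handle and blade meet. Leave it alone.
- offcut: a plywood offcut with a hole, 75 x 45 x 24 mm, on the bench 150 to 170 mm from the riser's centre on its +y side; origin at the centre of its underside. Leave it alone: fingertips kept 40 mm over the bench pass above it.
Not all that is in view belongs to the job. There is more than one size of the riser; the one meant has the size given above.

How it is judged:
By the outcome, as a careful person would: the job done as asked, in the order asked, and still so for the second after the job is handed in, with the robot touching nothing.
It also fails if it takes over 59 s, if anything falls off the work surface, if the arm or the gripper's body presses on something with over 40 N, if the wrist force passes 120 N, or if a joint passes its speed limit or range.

## Working session

There is one attempt and no reset: what is moved stays moved. The work goes in short steps, Python scripts to look and compute and a shell command to move; the robot and the scene stay as the last step left them, time stands still between calls to the robot, and variables do not carry over. Pictures are saved under pics/ and viewed, on a budget of 10 in all, crops included, one or two more only if the job needs it, and the job is handed in when it is done.

```bash
mkdir -p pics
cat > h.py <<'E'
import numpy as np, cv2
from plant import status, vision, order, regions_of, manip
def pts(name, depth, mask=None):
    c=vision.get_calibration(name);K=np.array(c["camera_matrix"],float);k1=c["k1"]
    R=np.array(c["R"]);t=np.array(c["t"])
    v,u=np.mgrid[:depth.shape[0],:depth.shape[1]].astype(float)
    p=cv2.undistortPoints(np.stack([u.ravel(),v.ravel()],1)[:,None],K,np.array([k1,0,0,0.]))[:,0]
    d=depth.ravel()
    X=np.c_[p*d[:,None],d]
    W=(X-t)@R
    W[d==0]=np.nan
    return W.reshape(*depth.shape,3)
E
python3 - <<'E'
from h import *
for n in("top","side"):
    im,d=vision.grab_frame(n)
    np.savez(f"{n}0.npz",im=im,d=d)
    cv2.imwrite(f"pics/{n}0.png",im[...,::-1])
    W=pts(n,d)
    for o in("riser","rosette","chisel","offcut"):
        for r in regions_of(n,o):
            m=r["region"]; w=W[m]; w=w[~np.isnan(w[:,0])]
            print(n,o,round(r["confidence"],2),np.round(r["extent"]),m.sum(),np.round(np.median(w,0),3),np.round(np.percentile(w[:,2],[2,98]),3))
s=status.state();print(s)
print(manip.tcp_to_grasp)
E
```

```text
top riser 0.93 [182. 243.  41.  42.] 1537 [0.511 0.204 0.041] [0.006 0.045]
top riser 0.81 [321. 152.  42.  48.] 1470 [ 0.733 -0.035  0.041] [0.005 0.045]
top rosette 0.57 [266. 211.  64.  62.] 3007 [0.587 0.052 0.083] [0.071 0.093]
top chisel 0.68 [266. 303. 124.  26.] 1494 [0.425 0.045 0.019] [0.001 0.028]
top offcut 0.71 [258. 146.  39.  30.] 887 [0.727 0.097 0.023] [0.005 0.027]
side riser 0.91 [192. 202.  45.  47.] 1780 [ 0.732 -0.016  0.041] [-0.001  0.044]
side riser 0.73 [289. 339.  58.  62.] 2963 [0.51  0.22  0.042] [0.004 0.044]
side riser 0.68 [275. 252.  68.  75.] 2483 [0.542 0.104 0.053] [0.001 0.062]
side rosette 0.91 [258. 232.  68.  63.] 3593 [0.586 0.068 0.083] [0.063 0.093]
side chisel 0.77 [361. 265.  39. 116.] 1684 [0.419 0.071 0.021] [0.002 0.028]
side offcut 0.75 [174. 264.  31.  46.] 1304 [0.724 0.105 0.024] [0.002 0.026]
{'time': 0.5, 'joint_pos': array([ 1.17002040e+00,  5.26854715e-02,  1.61294866e+00, -7.95880171e-06,
        1.47597601e+00, -1.19041808e-01]), 'joint_vel': array([-0.00062554,  0.00116177, -0.00238216, -0.00029702,  0.00310921,
       -0.00050321]), 'joint_efforts': array([-5.78303898e-04, -3.93210304e+01, -3.70029008e+01, -1.25129536e-04,
        1.32040732e-03, -2.62521849e-05]), 'tool_pos': array([0.17377744, 0.60032068, 0.23128349]), 'tool_rot': array([ 1.58090275e-06,  1.40401266e-01,  9.90094685e-01, -9.46998973e-06]), 'contact_force': array([-0.40720427,  0.56380332,  0.90760774]), 'ft_torque': array([ 0.01921014, -0.07645722, -0.04656532]), 'gripper_width': 0.9984906834988246}
-0.0187
```

Run:
```python
from h import *
a=np.load("top0.npz")["im"][90:340,150:400,::-1];b=np.load("side0.npz")["im"][150:400,130:400,::-1]
a=cv2.resize(a,(400,400),interpolation=2);b=cv2.resize(b,(400,400),interpolation=2)
cv2.imwrite("pics/c1.png",np.hstack([a,b]))
```

```text
(no output)
```

View pics/c1.png

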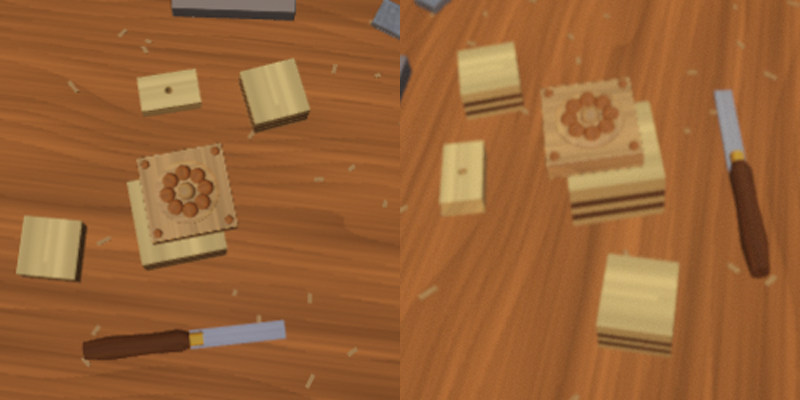

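The candidates are the two small blocks (top camera pixels (182,243) and (321,152), tops at about 43 mm) and the larger one under the rosette (266,211), whose top is at about 60 mm. The last matches the description. In the crop, the rosette overhangs it towards world +x (up) and world -y (right), and the chisel is on the riser's -y side, i.e. world -x. Next I'll fit the poses.

```bash
cat > fit.py <<'E'
from h import *
from scipy.optimize import minimize
def rect_fit(P,x0,size=.1):
    # smallest-penalty square of known size: robust outside distance, plus pull outward edges by density
    def loc(q): 
        c,s=np.cos(q[2]),np.sin(q[2]); d=P-q[:2]
        return np.c_[d@[c,s],d@[-s,c]]
    return loc
def measure(tag,save=True,cams=("top","side")):
    out={}
    for n in cams:
        im,d=vision.grab_frame(n); np.savez(f"{n}{tag}.npz",im=im,d=d)
        out[n]=(im,pts(n,d))
    return out
def layer(W,lo,hi,c=(.58,.06),r=.11):
    m=(W[...,2]>lo)&(W[...,2]<hi)&(np.hypot(W[...,0]-c[0],W[...,1]-c[1])<r)
    return W[m][:,:2]
def edges(P,yaw):
    c,s=np.cos(yaw),np.sin(yaw)
    return P@np.array([[c,-s],[s,c]])
def robust_sq(P,yaws):
    # yaw with the sharpest extreme edges
    best=None
    for y in yaws:
        L=edges(P,y); a=np.percentile(L,[1.5,98.5],axis=0)
        A=np.prod(a[1]-a[0])
        if best is None or A<best[0]: best=(A,y,a)
    return best
E
python3 - <<'E'
from fit import *
for n in("top","side"):
    z=np.load(n+"0.npz"); W=pts(n,z["d"])
    for nm,lo,hi in(("riser",.054,.067),("ros",.0755,.105)):
        P=layer(W,lo,hi); A,y,a=robust_sq(P,np.radians(np.arange(-20,30,.25)))
        c,s=np.cos(y),np.sin(y); R=np.array([[c,-s],[s,c]])
        print(n,nm,len(P),"yaw",round(np.degrees(y),2),"ext(mm)",np.round(a*1e3,1).tolist(),"size",np.round((a[1]-a[0])*1e3,1),"ctr",np.round(R@a.mean(0),4))
E
```

```text
top riser 984 yaw 19.25 ext(mm) [[505.6, -176.1], [602.4, -78.4]] size [96.8 97.7] ctr [0.565  0.0625]
top ros 2922 yaw 17.25 ext(mm) [[530.5, -173.3], [627.8, -76.5]] size [97.3 96.8] ctr [0.5901 0.0525]
side riser 1330 yaw 19.5 ext(mm) [[504.5, -174.4], [611.5, -78.5]] size [107.   95.9] ctr [0.5682 0.0671]
side ros 3189 yaw 18.0 ext(mm) [[528.5, -179.0], [625.3, -81.1]] size [96.8 97.9] ctr [0.5889 0.0546]
```

```bash
python3 -m crank '[-45,-37,0,5,65, -90,-74,0,11,65, -135,-111,0,16,65, -180,-148,0,22,65, -225,-185,0,27,65, -270,-222,0,33,65, -315,-259,0,38,65, -360,-296,0,44,65, -400,-330,0,49,65, -430,-355,0,54.5,65]'
```

```text
time: 1.5
tool_pos: [0.4567, 0.1856, 0.2317]
tool_rot: [0.0, 0.58, 0.815, 0.001]
contact_force: [0.3, 0.7, 0.3]
gripper_width: 0.645
```

```bash
cat > go.py <<'E'
from h import *
import sys
from scipy.spatial.transform import Rotation as Ro
Y=np.radians(19.4);E1=np.array([np.cos(Y),np.sin(Y)]);E2=np.array([-E1[1],E1[0]])
s=status.state();p=s["tool_pos"];q=s["tool_rot"]
R=Ro.from_quat([*q[1:],q[0]]).as_matrix()
print("t",s["time"],"e1",p[:2]@E1*1e3,"e2",p[:2]@E2*1e3,"z",p[2]*1e3,"xdir",np.degrees(np.arctan2(R[1,0],R[0,0])))
f=s["contact_force"];print("F e1,e2,z",f[:2]@E1,f[:2]@E2,f[2],"T",s["ft_torque"],"w",s["gripper_width"])
if len(sys.argv)>1:
    a,b,z=[float(v)/1e3 for v in sys.argv[1:4]]
    t=np.r_[a*E1+b*E2,z]; print("shift mm",np.round(R.T@(t-p)*1e3,1))
E
python3 go.py 560 -230 130
```

```text
t 1.5 e1 492.46692657417077 e2 23.398584032867085 z 231.73852232824305 xdir 109.13105088954727
F e1,e2,z 0.5110372600454653 0.5741530971887603 0.3148988907333596 T [ 0.01121143 -0.03542703  0.01697549] w 0.6451894754295977
shift mm [-253.1   68.6  101.8]
```

```bash
python3 -m crank '[-45,12,0,0,65, -90,24,0,0.3,65, -135,36,10,0.3,65, -180,48,30,0.3,65, -225,60,60,0.3,65, -253,68.5,90,0.3,65, -253,68.5,120,0.3,65, -253,68.5,150,0.3,65, -253,68.5,175,0.3,65, -253,68.5,190,0.3,65]'
python3 - <<'E'
from h import *
for n in("top","side"):
    im,d=vision.grab_frame(n); np.savez(f"{n}1.npz",im=im,d=d)
    W=pts(n,d)
a=np.load("top1.npz")["im"][110:310,180:380,::-1];b=np.load("side1.npz")["im"][130:330,130:330,::-1]
cv2.imwrite("pics/c2.png",cv2.resize(np.hstack([a,b]),(800,400),interpolation=2))
E
python3 go.py 560 -200 42
```

```text
time: 2.5
tool_pos: [0.6029, -0.0284, 0.0387]
tool_rot: [-0.002, 0.58, 0.814, -0.001]
contact_force: [-0.9, 0.0, -0.9]
gripper_width: 0.65
t 2.6 e1 558.8733586241817 e2 -226.6593069263087 z 38.66724129017014 xdir 109.05535812119882
F e1,e2,z 0.07384442744864674 -0.4040244294191263 -0.36916619730846345 T [-0.02212005  0.00205391 -0.02758657] w 0.6494040658239638
shift mm [26.7  1.  -3.3]
```

View pics/c2.png

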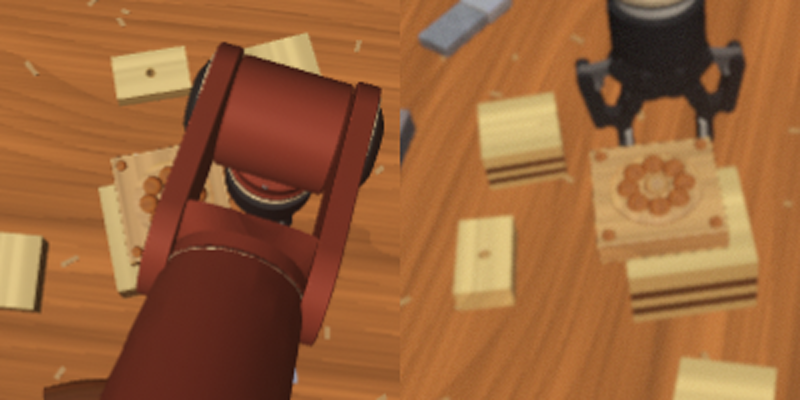

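The side view shows the fingers down behind the block's +x (world -y) side, clear of everything. Now push 1.

```bash
python3 -m crank '[3,0,-1,-0.3,65, 6,0,-2,-0.3,65, 9,0,-2,-0.3,65, 12,0,-2,-0.3,65, 15,0,-2,-0.3,65, 18,0,-2,-0.3,65, 21,0,-2,-0.3,65, 24,0,-2,-0.3,65, 27,0,-2,-0.3,65, 29,0,-2,-0.3,65]'; python3 go.py
```

```text
time: 3.6
tool_pos: [0.5949, -0.0011, 0.0434]
tool_rot: [0.0, 0.578, 0.816, -0.0]
contact_force: [0.6, -0.8, 0.7]
gripper_width: 0.649
t 3.6 e1 560.8079723776891 e2 -198.61826906447172 z 43.40148994501775 xdir 109.35720904775732
F e1,e2,z 0.35977795525462125 -0.9343137902710239 0.7347120287581131 T [-0.23328168 -0.09713979 -0.04207166] w 0.6487076942231857
```

```bash
python3 -m crank '[0.5,0,0,0,65, 1,0,0,0,65, 1.5,0,0,0,65, 2,0,0,0,65, 2.5,0,0,0,65, 3,0,0,0,65, 3.5,0,0,0,65, 4,0,0,0,65, 4.5,0,0,0,65, 5,0,0,0,65]'; python3 go.py
```

```text
time: 4.6
tool_pos: [0.5933, 0.0037, 0.0434]
tool_rot: [0.0, 0.578, 0.816, 0.0]
contact_force: [0.4, -1.6, 0.6]
gripper_width: 0.65
t 4.6 e1 560.7910135589977 e2 -193.59913414556215 z 43.35251716235188 xdir 109.3564074706861
F e1,e2,z -0.16510009035927092 -1.627987481557791 0.5566538540844023 T [-0.36048969 -0.12683306 -0.05276681] w 0.6495700562999754
```

```bash
python3 -m crank '[0.3,0,0,0,65, 0.6,0,0,0,65, 0.9,0,0,0,65, 1.2,0,0,0,65, 1.5,0,0,0,65, 1.8,0,0,0,65, 2,0,0,0,65, 2,0,0,0,65, 2,0,0,0,65, 2,0,0,0,65]'; python3 go.py;  python3 -m crank '[0.2,0,0,0,65, 0.4,0,0,0,65, 0.6,0,0,0,65, 0.8,0,0,0,65, 1,0,0,0,65, 1,0,0,0,65, 1,0,0,0,65, 1,0,0,0,65, 1,0,0,0,65, 1,0,0,0,65]'; python3 go.py
```

```text
time: 5.6
tool_pos: [0.5926, 0.0055, 0.0434]
tool_rot: [0.0, 0.578, 0.816, 0.0]
contact_force: [1.0, -1.9, 1.8]
gripper_width: 0.648
t 5.6 e1 560.7941102436718 e2 -191.62295049794116 z 43.3719617807411 xdir 109.35107064340745
F e1,e2,z 0.317675717448951 -2.146816021184381 1.757445707096519 T [-0.27184815 -0.13456726 -0.00135574] w 0.647674466220091
time: 6.6
tool_pos: [0.5923, 0.0065, 0.0434]
tool_rot: [0.0, 0.578, 0.816, 0.0]
contact_force: [1.7, -3.0, 1.3]
gripper_width: 0.652
t 6.6 e1 560.8005060190237 e2 -190.63330523667116 z 43.37865489693271 xdir 109.3536092082548
F e1,e2,z 0.6193745636143394 -3.441581777321719 1.341047291651732 T [-0.3126943  -0.13079153 -0.0084965 ] w 0.6522785697793047
```

```bash
for i in 1; do python3 -m crank '[0.1,0,0,0,65, 0.2,0,0,0,65, 0.3,0,0,0,65, 0.4,0,0,0,65, 0.5,0,0,0,65, 0.6,0,0,0,65, 0.7,0,0,0,65, 0.7,0,0,0,65, 0.7,0,0,0,65, 0.7,0,0,0,65]'; python3 go.py; done
```

```text
time: 7.6
tool_pos: [0.5921, 0.0071, 0.0434]
tool_rot: [0.0, 0.578, 0.816, 0.0]
contact_force: [-0.4, -3.4, 2.2]
gripper_width: 0.65
t 7.6 e1 560.8123941647475 e2 -189.98083456206558 z 43.39504650992419 xdir 109.35449616917239
F e1,e2,z -1.4577316810359637 -3.059127301740676 2.247739475737546 T [-0.41979436 -0.14041704 -0.00769512] w 0.6503713172988964
```

```bash
python3 -m crank '[0.1,0,0,0,65, 0.2,0,0,0,65, 0.3,0,0,0,65, 0.4,0,0,0,65, 0.5,0,0,0,65, 0.6,0,0,0,65, 0.7,0,0,0,65, 0.7,0,0,0,65, 0.7,0,0,0,65, 0.7,0,0,0,65]'; python3 go.py;python3 -m crank '[0.1,0,0,0,65, 0.2,0,0,0,65, 0.3,0,0,0,65, 0.4,0,0,0,65, 0.5,0,0,0,65, 0.6,0,0,0,65, 0.7,0,0,0,65, 0.7,0,0,0,65, 0.7,0,0,0,65, 0.7,0,0,0,65]'; python3 go.py
```

```text
time: 8.6
tool_pos: [0.592, 0.0072, 0.0434]
tool_rot: [0.001, 0.578, 0.816, -0.0]
contact_force: [3.1, -5.4, 1.0]
gripper_width: 0.647
t 8.6 e1 560.812473184542 e2 -189.89707174215042 z 43.382896580140454 xdir 109.34095747385369
F e1,e2,z 1.1217547925342424 -6.159486427431333 0.9657899366971063 T [-0.86368755 -0.24607068 -0.06615874] w 0.6468745599041493
time: 9.6
tool_pos: [0.592, 0.0072, 0.0434]
tool_rot: [0.001, 0.578, 0.816, -0.001]
contact_force: [2.5, -7.4, 1.1]
gripper_width: 0.652
t 9.6 e1 560.8033850810633 e2 -189.8455810175302 z 43.40083719363473 xdir 109.33326788646248
F e1,e2,z -0.1546167404205243 -7.842563726953316 1.1444238280413581 T [-1.15385607 -0.41018578 -0.13352438] w 0.6516790179164067
```

```bash
python3 -m crank '[0,0,0,0.1,65, 0,0,0,0.2,65, 0,0,0,0.3,65, 0,0,0,0.4,65, 0,0,0,0.5,65, 0,0,0,0.6,65, 0,0,0,0.6,65, 0,0,0,0.6,65, 0,0,0,0.6,65, 0,0,0,0.6,65]'; python3 go.py
```

```text
time: 10.6
tool_pos: [0.5918, 0.0074, 0.0434]
tool_rot: [0.001, 0.582, 0.813, -0.001]
contact_force: [1.6, -6.6, 1.9]
gripper_width: 0.649
t 10.6 e1 560.674674693746 e2 -189.5942270830138 z 43.39789371636785 xdir 108.7638053365068
F e1,e2,z -0.670713101894108 -6.768466918985364 1.8553327116296767 T [-1.0951654  -0.33732709  0.02736123] w 0.6491987258840765
```

```bash
python3 -m crank '[-3,0,0,0,65, -10,0,0,0,65, -25,0,0,0,65, -40,0,0,0,65, -40,0,-35,0,65, -40,0,-75,0,65, -40,0,-110,0,65, -40,40,-110,0,65, -40,80,-110,0,65, -40,100,-110,0,65]'
python3 - <<'E'
from fit import *
s=status.state();print(s["joint_pos"])
im,d=vision.grab_frame("side"); np.savez("side2.npz",im=im,d=d)
cv2.imwrite("pics/c3.png",cv2.resize(im[120:340,120:340,::-1],(500,500),interpolation=2))
W=pts("side",d)
for nm,lo,hi in(("riser",.054,.067),("ros",.0755,.105)):
    P=layer(W,lo,hi); A,y,a=robust_sq(P,np.radians(np.arange(-20,30,.25)))
    print(nm,len(P),np.degrees(y),np.round(a*1e3,1).tolist())
E
python3 go.py 660 -128.6 120
```

```text
time: 11.6
tool_pos: [0.7017, 0.0023, 0.1539]
tool_rot: [0.001, 0.583, 0.813, 0.001]
contact_force: [-0.0, 0.4, -0.1]
gripper_width: 0.649
[-1.02889855e-01  2.80821237e-01  1.48876317e+00  5.60790996e-04
  1.37005244e+00 -4.30029547e-01]
riser 809 19.0 [[505.4, -171.2], [615.4, -73.4]]
ros 3334 19.5 [[524.7, -177.1], [621.3, -79.0]]
t 11.65 e1 663.9868028421677 e2 -230.68168422619576 z 153.43130681689448 xdir 108.77164500728904
F e1,e2,z -1.7506906953553085 0.7583605629395468 -0.10680257112324387 T [0.02213904 0.08212073 0.01093603] w 0.6515429634581341
shift mm [102.   -5.2  33.4]
```

View pics/c3.png

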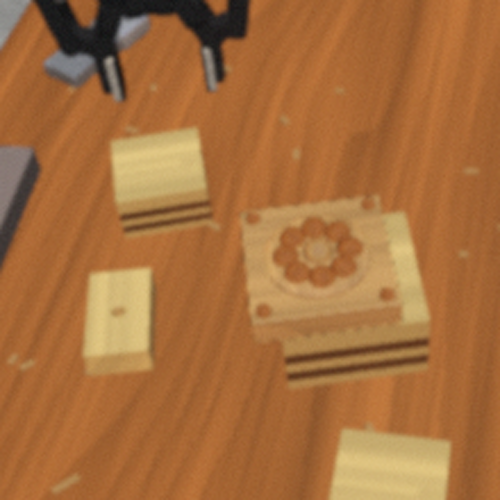

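Push 1 worked: the block is square and level with the riser on that side, and overhangs only towards the offcut. Now I'll turn and go round to the +y side.

```bash
python3 -m crank '[10,0,0,8.5,65, 20,0,0,17,65, 30,-1,0,25.5,65, 45,-2,0,34,65, 60,-3,0,42.5,65, 75,-4,0,51,65, 90,-5,0,59.5,65, 102,-5,0,68,65, 102,-5,0,76.5,65, 102,-5,0,85,65]'; python3 go.py 660 -128.6 43
```

```text
time: 12.65
tool_pos: [0.6613, 0.0971, 0.153]
tool_rot: [-0.0, 0.979, 0.203, -0.0]
contact_force: [0.4, -0.2, -0.4]
gripper_width: 0.649
t 12.65 e1 655.9775038430457 e2 -128.08191463835925 z 152.98606642843416 xdir 23.4059231781232
F e1,e2,z 0.30793961372084105 -0.33384420239782375 -0.41602785887148597 T [ 0.03449469 -0.01235754 -0.00679354] w 0.6486215186057989
shift mm [  4.1   0.8 110. ]
```

```bash
python3 -m crank '[4,0,0,2,65, 4,0,20,4.6,65, 4,0,45,4.6,65, 4,0,70,4.6,65, 4,0,90,4.6,65, 4,0,105,4.6,65, 4,0,110,4.6,65, 4,0,110,4.6,65, 4,0,110,4.6,65, 4,0,110,4.6,65]'; python3 go.py 640 -128.6 43
```

```text
time: 13.65
tool_pos: [0.6664, 0.0993, 0.045]
tool_rot: [0.0, 0.986, 0.166, 0.001]
contact_force: [0.1, 0.6, 0.0]
gripper_width: 0.651
t 13.65 e1 661.5112909584417 e2 -127.6844330993674 z 45.01869031774065 xdir 19.152843525040698
F e1,e2,z 0.2907005176528375 0.5141593326622174 0.01861310279572042 T [-0.01138955  0.02423    -0.01710952] w 0.650674589248506
shift mm [-21.5   1.    2. ]
```

```bash
python3 -m crank '[-4,0,1,0.2,65, -8,0,1.5,0.2,65, -12,0,1.5,0.2,65, -16,0,1.5,0.2,65, -20,0,1.5,0.2,65, -23,0,1.5,0.2,65, -26,0,1.5,0.2,65, -28,0,1.5,0.2,65, -30,0,1.5,0.2,65, -31,0,1.5,0.2,65]'; python3 go.py; python3 -m crank '[-1,0,0,0,65, -2,0,0,0,65, -3,0,0,0,65, -4,0,0,0,65, -5,0,0,0,65, -6,0,0,0,65, -7,0,0,0,65, -8,0,0,0,65, -9,0,0,0,65, -9,0,0,0,65]'; python3 go.py
```

```text
time: 14.65
tool_pos: [0.636, 0.0891, 0.0419]
tool_rot: [-0.0, 0.986, 0.165, 0.0]
contact_force: [2.1, 0.3, -0.3]
gripper_width: 0.647
t 14.65 e1 629.4523134518004 e2 -127.18729020741806 z 41.85865091121146 xdir 18.95071764193295
F e1,e2,z 2.0375613495780427 -0.39982272314952055 -0.26270535687101426 T [-0.00586049 -0.19357322 -0.06593222] w 0.646860403761182
time: 15.65
tool_pos: [0.6273, 0.0862, 0.0419]
tool_rot: [0.0, 0.986, 0.165, -0.0]
contact_force: [1.2, 0.7, -0.1]
gripper_width: 0.651
t 15.65 e1 620.2943018613423 e2 -127.09043803171873 z 41.85389706753757 xdir 18.955424956696664
F e1,e2,z 1.4175955630905073 0.29266625552857983 -0.11713236831745427 T [ 0.02913579 -0.17852023 -0.05290678] w 0.6506673853887077
```

```bash
python3 -m crank '[-0.4,0,0,0,65, -0.8,0,0,0,65, -1.2,0,0,0,65, -1.6,0,0,0,65, -2,0,0,0,65, -2.4,0,0,0,65, -2.7,0,0,0,65, -3,0,0,0,65, -3,0,0,0,65, -3,0,0,0,65]'; python3 go.py; python3 -m crank '[-0.1,0,0,0,65, -0.3,0,0,0,65, -0.4,0,0,0,65, -0.6,0,0,0,65, -0.7,0,0,0,65, -0.8,0,0,0,65, -0.9,0,0,0,65, -1,0,0,0,65, -1,0,0,0,65, -1,0,0,0,65]'; python3 go.py
```

```text
time: 16.65
tool_pos: [0.6246, 0.0852, 0.0419]
tool_rot: [0.0, 0.986, 0.165, -0.0]
contact_force: [2.0, 0.3, 0.5]
gripper_width: 0.652
t 16.65 e1 617.4273720630996 e2 -127.08545614103053 z 41.85247788491989 xdir 18.952438158579128
F e1,e2,z 1.9484002252634933 -0.3693271799472815 0.49354240322161513 T [ 0.11229127 -0.20513518  0.03622396] w 0.6520932010339584
time: 17.65
tool_pos: [0.6241, 0.085, 0.0419]
tool_rot: [-0.0, 0.986, 0.165, 0.001]
contact_force: [4.7, 1.1, -0.5]
gripper_width: 0.647
t 17.65 e1 616.9491868437989 e2 -127.11868898288756 z 41.9208189890957 xdir 18.93717996606644
F e1,e2,z 4.830604323896878 -0.5178040536840361 -0.46448071215819753 T [ 0.30895868 -0.75614197 -0.13523341] w 0.6472460646685705
```

```bash
python3 -m crank '[0,0,0,0.1,65, 0,0,0,0.2,65, 0,0,0,0.3,65, 0,0,0,0.3,65, -0.1,0,0,0.3,65, -0.2,0,0,0.3,65, -0.3,0,0,0.3,65, -0.4,0,0,0.3,65, -0.4,0,0,0.3,65, -0.4,0,0,0.3,65]'; python3 go.py
```

```text
time: 18.65
tool_pos: [0.6241, 0.085, 0.0419]
tool_rot: [0.0, 0.987, 0.162, 0.001]
contact_force: [6.0, 1.2, -2.6]
gripper_width: 0.647
t 18.65 e1 616.8444724851984 e2 -127.14728545040502 z 41.90776637548955 xdir 18.685141861936156
F e1,e2,z 6.028744994555854 -0.8397082691392738 -2.620435750369325 T [ 0.37110757 -0.93459527  0.10699566] w 0.6465692099417942
```

Both fingers now bear on the riser at about 6 N, and the moment changes sign around yaw 18.8°. Backing away and checking.

```bash
python3 -m crank '[2,0,0,0,65, 8,0,0,0,65, 20,0,0,0,65, 40,0,0,0,65, 40,0,-40,0,65, 40,0,-80,0,65, 40,0,-120,0,65, 60,0,-150,0,65, 90,0,-150,0,65, 110,0,-150,0,65]'; python3 -m crank '[0,-40,0,0,65, 0,-80,0,0,65, 0,-120,0,0,65, 0,-160,0,0,65, 0,-200,0,0,65, 0,-240,0,0,65, 0,-280,0,0,65, 0,-300,0,0,65, 0,-300,0,0,65, 0,-300,0,0,65]'
python3 - <<'E'
from fit import *
ims=[]
for n in("top","side"):
    im,d=vision.grab_frame(n); np.savez(n+"3.npz",im=im,d=d)
    b=(130,190) if n=="top" else (150,180)
    ims.append(cv2.resize(im[b[0]:b[0]+150,b[1]:b[1]+150,::-1],(400,400),interpolation=2))
    W=pts(n,d)
    for nm,lo,hi in(("riser",.004,.056),("ros",.0755,.105)):
        P=layer(W,lo,hi,r=.085)
        if len(P)<50: print(n,nm,len(P));continue
        A,y,a=robust_sq(P,np.radians(np.arange(0,35,.25)))
        L=edges(P,np.radians(18.8))*1e3
        print(n,nm,len(P),np.degrees(y),np.round(a*1e3,1).tolist(),"at18.8",np.percentile(L,[1.5,98.5],axis=0).round(1).tolist())
    for o in("chisel","offcut"):
        for r in regions_of(n,o)[:1]: print(n,o,np.round(r["extent"]),np.round(np.nanmedian(W[r["region"]],0),3))
cv2.imwrite("pics/c4.png",np.hstack(ims))
E
python3 go.py
```

```text
time: 19.65
tool_pos: [0.729, 0.1203, 0.1937]
tool_rot: [0.0, 0.987, 0.162, 0.001]
contact_force: [-0.1, -0.2, -0.8]
gripper_width: 0.652
time: 20.65
tool_pos: [0.6316, 0.4035, 0.1912]
tool_rot: [0.001, 0.987, 0.162, -0.001]
contact_force: [1.1, -0.9, -0.0]
gripper_width: 0.651
top riser 195 21.5 [[497.6, -197.9], [606.1, -97.0]] at18.8 [[505.9, -173.8], [614.8, -72.8]]
top ros 2966 20.25 [[503.9, -185.6], [601.2, -88.7]] at18.8 [[507.0, -171.6], [604.6, -74.7]]
top chisel [267. 304. 124.  28.] [0.426 0.045 0.018]
top offcut [259. 147.  39.  33.] [0.726 0.095 0.023]
side riser 592 18.75 [[507.2, -73.8], [584.9, -70.9]] at18.8 [[507.2, -74.2], [584.8, -71.4]]
side ros 25
side chisel [362. 266.  38. 116.] [0.419 0.073 0.022]
t 20.95 e1 730.1090378160391 e2 170.14438311219996 z 191.84411611734774 xdir 18.562573662853737
F e1,e2,z -0.12080901877972017 0.12001278070421133 -0.657351362176438 T [-0.01950031  0.0005276   0.01813979] w 0.651470858687289
```

View pics/c4.png

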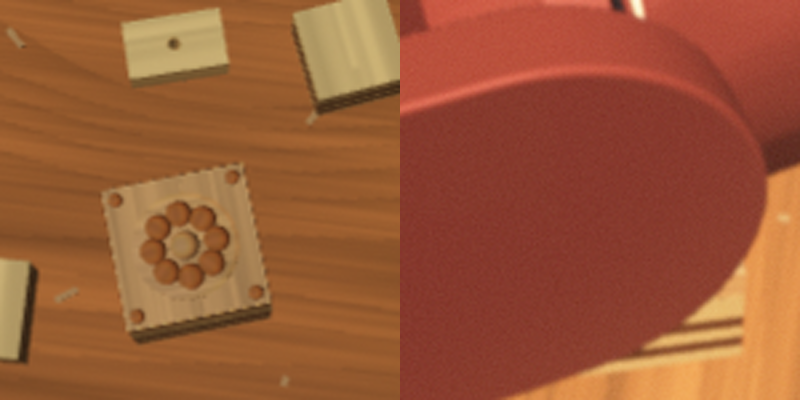

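The top view looks flush and the offcut is unmoved. The arm blocks the side view, so I'll move it behind and check yaw properly.

```bash
python3 -m crank '[0,45,-10,0,65, 0,90,-20,0,65, 0,135,-20,0,65, 0,180,-20,0,65, 0,225,-20,0,65, 0,270,-20,0,65, 0,315,-20,0,65, 0,360,-20,0,65, 0,405,-20,0,65, 0,450,-20,0,65]'; python3 -m crank '[0,40,0,0,65, 0,80,0,0,65, 0,120,0,0,65, 0,120,0,0,65, 0,120,0,0,65, 0,120,0,0,65, 0,120,0,0,65, 0,120,0,0,65, 0,120,0,0,65, 0,120,0,0,65]'
python3 - <<'E'
from fit import *
im,d=vision.grab_frame("side"); np.savez("side4.npz",im=im,d=d)
ims=[cv2.resize(im[190:310,205:325,::-1],(480,480),interpolation=2)]
cv2.imwrite("pics/c5.png",ims[0])
# line fit of edges in 18.8 frame: per-bin extreme, block top layer vs riser side points
for n,t in(("top","3"),("side","4")):
    W=pts(n,np.load(n+t+".npz")["d"])
    for nm,lo,hi in(("ros",.074,.105),("side",.01,.055)):
        P=layer(W,lo,hi,c=(.567,.061),r=.08); L=edges(P,np.radians(18.8))*1e3-[554.8,-128.1]
        for ax,sg,l in((0,1,"+e1"),(0,-1,"-e1"),(1,1,"+e2"),(1,-1,"-e2")):
            o=L[:,1-ax];v=L[:,ax]*sg;xs=[];ys=[]
            for b in np.arange(-40,40,5):
                k=(o>b)&(o<b+5)&(v>35)
                if k.sum()>(3 if nm=="side" else 8): xs.append(b+2.5);ys.append(np.percentile(v[k],96) if nm=="ros" else np.median(v[k]))
            if len(xs)>5:
                p=np.polyfit(xs,ys,1); print(n,nm,l,len(xs),"off",round(p[1],1),"angle deg",round(np.degrees(np.arctan(p[0]))*(-sg if ax==0 else sg),2))
E
python3 go.py
```

```text
time: 21.95
tool_pos: [0.7757, -0.0248, 0.212]
tool_rot: [0.0, 0.987, 0.162, 0.0]
contact_force: [0.1, 0.4, 0.1]
gripper_width: 0.653
time: 22.95
tool_pos: [0.8138, -0.1352, 0.212]
tool_rot: [0.0, 0.987, 0.162, 0.0]
contact_force: [-0.4, 1.1, -0.2]
gripper_width: 0.649
top ros +e1 16 off 50.4 angle deg -0.13
top ros -e1 16 off 48.2 angle deg -0.07
top ros +e2 16 off 53.8 angle deg -0.11
top ros -e2 16 off 44.3 angle deg 0.05
top side -e1 16 off 48.3 angle deg -0.23
side ros +e1 16 off 49.5 angle deg 0.18
side ros -e1 16 off 48.5 angle deg 0.11
side ros +e2 16 off 56.4 angle deg 0.02
side ros -e2 15 off 43.1 angle deg -0.65
side side +e2 16 off 55.3 angle deg -0.15
t 23.0 e1 722.655608873315 e2 -398.0176653181254 z 211.90511327107632 xdir 18.68385743037629
F e1,e2,z 0.44247990844486373 -0.24391036154601958 -0.20209892141036354 T [-0.01324637  0.03772486  0.04349947] w 0.6467328649091273
```

View pics/c5.png

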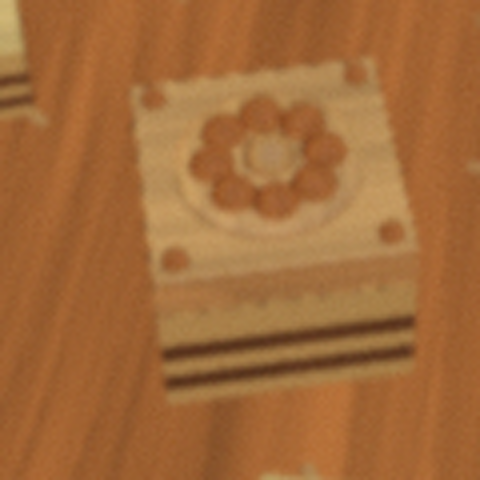

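The side view shows the block flush over the riser. Its edges (48.2 and 56.4 mm) match the riser faces (48.3 and 55.3 mm) to about 1 mm, and its angle to within about 0.2°. Handing in.

```bash
python3 -c "
from plant import order;print(order.job_done())"
```

```text
the job is handed in; nothing more can be done
None
```

The rosette block now sits flush on the riser, as far as the cameras can tell, and I handed the job in at about 23 s. I pushed it in from the riser's +x side first, then from +y. Each push stopped when both fingertips bore on the riser: about 7–8 N on the first, about 6 N on the second. I then backed the arm well clear.

**Fit:** On the two faces where riser and block could be compared, their edges agree to about 1 mm. The block's yaw matches the yaw I felt for the riser (about 18.8°) to about 0.2°.
- **Yaw disagreement:** A coarse smallest-rectangle fit from the top camera gave 20.25°. One far, poorly seen edge in the side view was 0.65° off. I trusted the edge-line fits and the feel of the contact instead.
- **Not compared directly:** The two pushed sides were not measured against the riser in the images. For those I relied on the fingertips bearing on it.

**Chisel and offcut:** The top camera shows both where they were, to about 1–2 mm. The side camera confirmed the chisel, but the arm was in its view and it did not report the offcut.

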